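Turn the desk caddy to the glue stick and hold it there

TASK

I need the glue stick from the rotating caddy. Swing the lamp's arm out to the right so that none of it hangs over the caddy any more and let go of it; then turn the caddy gently by its black knob until the glue stick squarely faces the front edge of the desk, without spilling what stands in the cups. Finish while still gripping the knob, holding the caddy still in that position so that I can pull the stick out; leave everything else on the desk where it is.

Things in the scene. Friction and masses are not known exactly. Their poses are not given: they have to be found in the camera images.
- caddy_foot: round black fixed foot of the rotating caddy, 164 mm across, 12 mm high; origin on the desk on the caddy's vertical turning axis; its axes are the world's. The desk's front edge lies towards -x: the glue stick faces front when it stands straight to -x of this origin (same y)
- carousel: turning part on a free bearing (friction about 0.012 N m, no stops, stays where left): grey dish 193 mm across, 27 mm high; six white cups, 32 mm inside, floor 24, rim 63 mm above the desk, centres 60 mm from the axis, every 60 degrees from its +x. At 120, 180, 240 degrees a red, black, blue marker, fixed, up to 165 mm high; the rest hold loose things. Origin: axis at desk height
- caddy_knob: black fluted round knob on top of the carousel's grey tapered column (23 mm thick under the knob), fixed to the carousel, coaxial with the turning axis: 47 mm across (49 over the flutes), from 178 to 209 mm above the desk; origin at the centre of its underside, axes as the carousel's
- glue_stick: glue stick, yellow with blue cap and blue foot, 25 mm across, 83 mm tall, standing loose in one of the cups; origin at the centre of its foot, z along it
- name_stamp: black stamp, 18x17x58 mm, standing loose in one of the cups; origin at the centre of its foot
- battery_1: red and white battery, 15 mm across, 50 mm tall, standing loose in one of the cups; origin at the centre of its foot
- lamp_arm (a joint): angle of the grey LED lamp's arm about its vertical post (rad); it grows as the arm swings to the robot's right (counter-clockwise seen from above); stops at -0.25 and 1.7; stays where it is left (friction about 0.25 N m)
- lamp_grip (a point): point in the middle of the lamp's arm, 285 mm from the post's axis, 65 mm from the free end: the arm is a level grey bar 30 mm wide, 14 mm thick, its middle 270 mm above the desk; x axis along the bar from the free end towards the post, z up
- lamp: grey LED desk lamp, fixed: round base 130 mm across, upright post 15 mm thick that carries the arm; origin on the desk on the post's axis, about which the arm swings
- stapler: blue and black stapler, 32x125x44 mm, lying about; origin at the centre of its underside
- coupler_violet: hose coupler with a violet band, 27x70x27 mm, lying about; origin at the centre of its underside
- coupler_blue: hose coupler with a blue band, 27x70x27 mm, lying about; origin at the centre of its underside
- ink_pad: red and black ink pad tin, 59x86x18 mm; origin at the centre of its underside

How it is judged:
On the way, in this order (a step that is already met when the one before it is completed fails the run):
1. the lamp's arm has been swung right, no part of it over the caddy, and let go (y of caddy_foot in the frame of lamp_grip above 0.112 m and contact force between each of the arm, the fingers and lamp below 0.2 N), for 0.2 s.
2. the glue stick faces the front edge of the desk and the fingers grip the knob (x of glue_stick in the frame of caddy_foot below -0.045 m and y of glue_stick in the frame of caddy_foot between -0.014 and 0.014 m and contact force between the fingers and caddy_knob above 3 N), for 0.3 s.
At the end, for the whole second after the job is handed in: The fingers still grip the knob (over 3 N); the carousel is still (under 0.1 rad/s); the glue stick stands upright in its cup straight in front of the axis (within 14 mm sideways, about 13 degrees); the lamp arm is clear of the caddy (its middle line 112 mm or more to the right of the caddy axis) (all of step 2 and height (world z) of glue_stick below 0.035 m and angle between glue_stick's own z axis and vertical below 0.3 rad and angular speed of carousel below 0.1 rad/s and y of caddy_foot in the frame of lamp_grip above 0.112 m); the arm keeps its last pose, push and grip.
It fails at once if the caddy is spun round fast (over 3 rad/s) (angular speed of carousel above 3 rad/s).
It fails at once if something is spilled or lifted out of its cup (height (world z) of any of glue_stick, name_stamp, battery_1 above 0.05 m or angle between any of glue_stick, name_stamp's own z axis and vertical above 0.6 rad or angle between battery_1's own z axis and vertical above 0.8 rad).
It fails at once if another thing on the desk is shifted by more than 20 mm (distance of any of stapler, coupler_violet, coupler_blue, ink_pad from where it was at the start of the episode above 0.02 m).
It also fails if it takes over 72 s, if anything falls off the work surface, if the arm or the gripper's body presses on something with over 40 N, if the wrist force passes 120 N, or if a joint passes its speed limit or range.

ROBOT

A 6-joint arm with a two-finger parallel gripper is mounted at the origin on a cart in front of the work surface, level with it; the furniture and walls round the work are solid. World frame = base frame: x ahead of the robot, y to its left, z up, the work surface at z = 0. Lengths are in m, angles in rad, forces in N, time in s.
With the tool pointing down it reaches from about 0.325 to 0.775 m from the base axis. Payload 5.5 kg.
Tool frame: the origin (TCP) lies between the finger pads; the fingertips stand 8 mm ahead of it and the grasp point (between the pads) lies 11 mm behind it (tcp_to_tips is the distance from the TCP to the fingertips, in m); z points along the fingers, y is the line along which they close (so a half turn about z gives the same grasp; the last joint's range is limited). The gripper opens to 88 mm and grips with 3 to 60 N. Pads are 20 mm wide; open, the fingers measure 115 mm over their backs; the gripper's body (75 mm by 178 mm) begins 61 mm behind the grasp point.
Start: joints at [1.228, 0.091, 1.231, -0, 1.82, -0.057], TCP at [0.169, 0.576, 0.231] pointing down, gripper open.
Joint ranges: [-2.87, 2.87], [-0.86, 2.18], [0.17, 2.46], [-1.51, 4.65], [0.06, 2.69], [-2.65, 2.65]. Speed limits (rad/s): [2.57, 2.57, 3.01, 3.14, 3.14, 3.14].

INTERFACE

Orientations are given as a unit quaternion [w, x, y, z].
In Python, from bench import * gives the robot as it stands. Calls block until the motion is done:
- move_to(position, orientation): joint-space move of the TCP to a pose.
- move_l(position, speed=0.15, orientation=None): straight line of the TCP; orientation=None keeps the orientation; speed is the mean speed in m/s.
- movej(angles): joint-space move.
- gripper_open() and close(): open the fingers fully, or close them until they stop; the grip force is fixed at half the most.
- hold(seconds).
- inverse_kinematics(position, orientation): joint angles nearest the present ones, or None.
- state(): the state.
- get_image(name): name is "scene" or "top"; returns a dict with "frame" (480x640x3 uint8, blue, green, red), "depth" (480x640 float32, m along the optical axis (not along the pixel's ray), 0 where there is no reading), "camera_matrix" (3x3 intrinsics, pixels), "k1" (the pictures are not rectified: a ray, as slopes to the right and down, at radius r is drawn at 1 + k1 r^2 times it, then the intrinsics apply), "view" (4x4, takes a point from world to camera coordinates). Camera axes: x right, y up, looking along -z (the intrinsics and any distortion apply to the point x, -y, -z); pixel columns grow to the right and rows downward; lengths in m; the calibration is good to about 2 mm. A picture is of the moment at which its call begins.
A pose or a line that the arm cannot do raises IKError and nothing moves.
- job_done(): hands the job in; it is judged then, once.
The state is a dict: "time": time; "joint_pos": joint angles; "dq": joint speeds; "joint_torque": joint torques, N m; "ee_pos": TCP position; "ee_rot": TCP orientation; "ft_force": force on the tool from outside, world axes, zero at the start; "moment": the same for the moment, N m; "finger_gap": finger opening in m; "finger_force": force on a finger pad.
Only numpy, scipy, OpenCV 4.12 (cv2) and the standard library are available. Lean on these libraries where they do the work, as an engineer would, in place of code of your own. Each camera call takes 0.05 s, during which the arm holds its last target. There are 200 camera calls.

## Working session

There is one attempt and no reset: what is moved stays moved. The work goes in short steps, each a Python script; the robot and the scene stay as the last script left them, time stands still between calls to the robot, and variables do not carry over. Pictures are saved under pics/ and viewed, at most 10 in all, crops included, and the job is handed in when it is done.

```bash
ls; mkdir -p pics
cat > h.py <<'E'
from bench import *
import numpy as np, cv2
def grab(n):
    return get_image(n)
def points(im):
    "world xyz for every pixel, using depth"
    K=im["camera_matrix"]; k1=im["k1"]; h,w=im["depth"].shape
    u,v=np.meshgrid(np.arange(w),np.arange(h))
    s=cv2.undistortPoints(np.stack([u,v],-1).reshape(-1,1,2).astype(np.float64),np.array(K,float),np.array([k1,0,0,0,0],float)).reshape(h,w,2)
    d=im["depth"]
    P=np.stack([s[...,0]*d,-s[...,1]*d,-d,np.ones_like(d)],-1)
    return (P@np.linalg.inv(np.array(im["view"])).T)[...,:3]
E
python3 - <<'E'
from h import *
for n in("scene","top"):
    im=grab(n); cv2.imwrite(f"pics/{n}0.png",im["frame"]); np.savez(f"{n}0.npz",**im)
    print(n,im["k1"],np.linalg.inv(im["view"]).round(3).tolist())
print(state())
E
```

```text
pics
scene 0.022060178567642637 [[-0.552, 0.633, -0.542, 0.019], [-0.834, -0.412, 0.368, 0.207], [0.01, 0.655, 0.755, 0.935], [0.0, 0.0, 0.0, 1.0]]
top -0.12862794723616527 [[-0.015, 0.985, -0.17, 0.294], [-1.0, -0.016, -0.002, -0.193], [-0.005, 0.17, 0.985, 1.705], [0.0, 0.0, 0.0, 1.0]]
{'time': 0.1, 'joint_pos': array([ 1.22829922e+00,  9.17762655e-02,  1.23176390e+00, -1.90897652e-05,
        1.81982568e+00, -5.67060225e-02]), 'dq': array([ 2.79191651e-04, -1.52953505e-03, -1.88790706e-03, -2.51308185e-05,
        2.41301753e-04, -1.06936797e-04]), 'joint_torque': array([ 1.91135987e-03, -4.47856629e+01, -4.07570708e+01,  6.99351984e-02,
        2.84770079e-02, -9.51909988e-05]), 'ee_pos': array([0.16907276, 0.5754121 , 0.22962521]), 'ee_rot': array([-1.66724787e-04,  1.42412004e-01,  9.89807070e-01, -8.70829762e-04]), 'ft_force': array([-0.29918885,  0.30023065, -0.25146236]), 'moment': array([ 0.01080075, -0.00740267, -0.07175258]), 'finger_force': 0.0, 'finger_gap': 0.08814587367216191}
```

View pics/scene0.png

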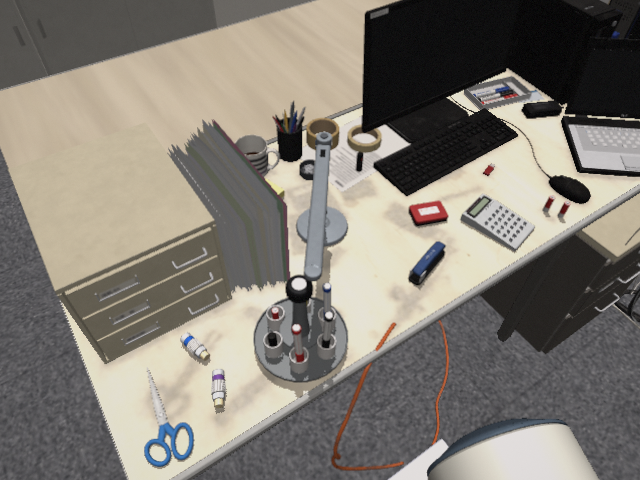

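View pics/top0.png

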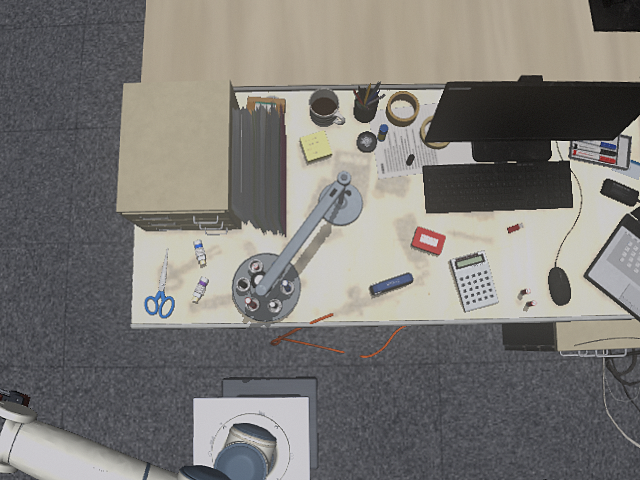

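The scene view shows the knob at about (299,288), caddy dish around (300,340), and the lamp arm from (323,140) to (313,275). The top view shows the dish at (266,287) and the arm running from the post at (343,178) to (262,291), over the caddy.

```bash
cat > m.py <<'E'
from h import *
S=dict(np.load("scene0.npz"));T=dict(np.load("top0.npz"))
PS,PT=points(S),points(T)
for n,P,uv in(("scene",PS,[(299,288),(299,283),(313,268),(320,200),(323,145),(300,320),(276,316),(297,328),(327,290),(329,318),(299,355),(272,340),(327,342),(300,300),(430,262),(305,376)]),("top",PT,[(262,291),(300,238),(343,177),(341,213),(257,267),(249,305),(275,305),(243,284),(300,300)])):
    for u,v in uv: print(n,u,v,P[v,u].round(3))
# arm bar: points at z ~0.277
for n,P in(("scene",PS),("top",PT)):
    m=(abs(P[...,2]-.275)<.008)&(P[...,0]>.3)&(P[...,0]<.9)&(abs(P[...,1])<.4)
    k,l,s,c=cv2.connectedComponentsWithStats(m.astype(np.uint8)); i=1+s[1:,4].argmax(); q=P[l==i]
    r=cv2.minAreaRect(q[:,:2].astype(np.float32)); print(n,"arm",r,cv2.boxPoints(r).round(3).tolist(),q[:,2].mean())
    m=(abs(P[...,2]-.027)<.006)&(P[...,0]>.3)&(P[...,0]<.7)&(abs(P[...,1])<.3)
    k,l,s,c=cv2.connectedComponentsWithStats(m.astype(np.uint8)); i=1+s[1:,4].argmax(); q=P[l==i]
    print("dish",cv2.minEnclosingCircle(q[:,:2].astype(np.float32)))
    m=(abs(P[...,2]-.209)<.006)&(P[...,0]>.3)&(P[...,0]<.7)&(abs(P[...,1])<.3)
    q=P[m]
    if len(q)>3: print("knob",cv2.minEnclosingCircle(q[:,:2].astype(np.float32)),len(q))
a=cv2.resize(S["frame"][270:395,240:365],None,fx=4.6,fy=4.6,interpolation=cv2.INTER_CUBIC)
cv2.imwrite("pics/crop1.png",a)
a=cv2.resize(T["frame"][245:330,222:312],None,fx=6,fy=6,interpolation=cv2.INTER_CUBIC)
cv2.imwrite("pics/crop2.png",a)
E
python3 m.py
```

```text
scene 299 288 [ 0.442 -0.041  0.214]
scene 299 283 [ 0.452 -0.047  0.212]
scene 313 268 [ 0.425 -0.059  0.278]
scene 320 200 [ 0.549 -0.155  0.277]
scene 323 145 [ 0.674 -0.246  0.278]
scene 300 320 [ 0.439 -0.039  0.113]
scene 276 316 [ 0.5   -0.019  0.06 ]
scene 297 328 [ 0.404 -0.012  0.161]
scene 327 290 [ 0.444 -0.103  0.155]
scene 329 318 [ 0.39 -0.07  0.16]
scene 299 355 [ 0.395 -0.009  0.077]
scene 272 340 [0.449 0.018 0.079]
scene 327 342 [ 0.391 -0.069  0.072]
scene 300 300 [ 0.431 -0.036  0.194]
scene 430 262 [ 0.442 -0.384  0.041]
scene 305 376 [ 0.375 -0.009  0.024]
top 262 291 [ 0.418 -0.059  0.279]
top 300 238 [ 0.543 -0.149  0.278]
top 343 177 [ 0.689 -0.255  0.288]
top 341 213 [ 0.66  -0.259  0.012]
top 257 267 [ 0.502 -0.026  0.069]
top 249 305 [0.402 0.001 0.02 ]
top 275 305 [ 0.392 -0.081  0.163]
top 243 284 [0.455 0.011 0.082]
top 300 300 [ 0.415 -0.139  0.005]
scene arm ((0.5512834787368774, -0.15241451561450958), (0.03118205815553665, 0.3514523506164551), 52.77847671508789) [[0.4020000100135803, -0.05900000035762787], [0.6819999814033508, -0.2709999978542328], [0.7009999752044678, -0.2460000067949295], [0.42100000381469727, -0.03400000184774399]] 0.2784862074846648
dish ((0.453180193901062, -0.045626331120729446), 0.09796392172574997)
knob ((0.5634898543357849, 0.10327690839767456), 0.2102043628692627) 1713
top arm ((0.5561161041259766, -0.1572544127702713), (0.03228943794965744, 0.361941933631897), 53.16026306152344) [[0.4020000100135803, -0.06199999898672104], [0.6909999847412109, -0.27900001406669617], [0.7110000252723694, -0.2529999911785126], [0.42100000381469727, -0.035999998450279236]] 0.2761737908560763
dish ((0.4535555839538574, -0.00830887258052826), 0.08251787722110748)
knob ((0.6518139839172363, 0.01959851384162903), 0.28215911984443665) 797
```

View pics/crop1.png

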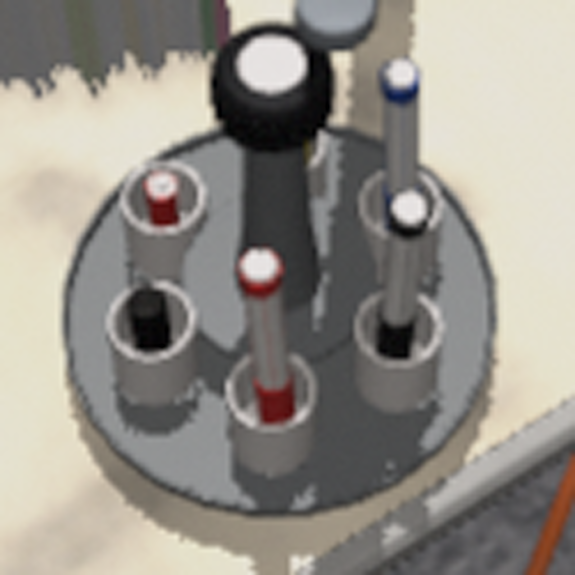

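View pics/crop2.png

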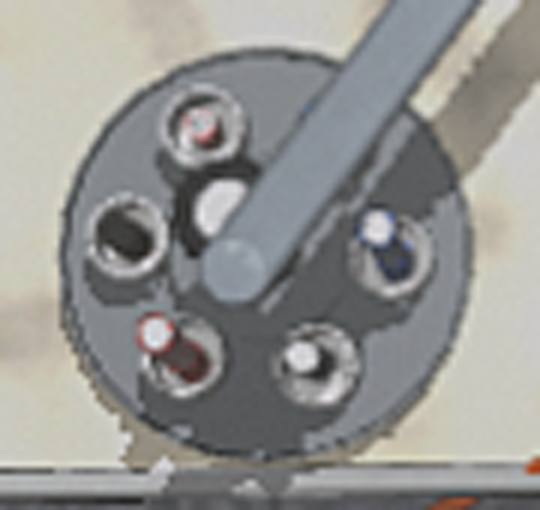

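The crops show white knob top with the bar's free end over it. Battery is upper-left, the black stamp is left, and the red, black and blue markers run round the front and right. The glue stick is therefore in the cup under the bar (blue speck at crop2 (307,108)), local 300°. Checking the carousel angle and the obstacle heights.

```bash
cat > m2.py <<'E'
from h import *
S=dict(np.load("scene0.npz"));T=dict(np.load("top0.npz"))
PS,PT=points(S),points(T)
P=np.concatenate([PS.reshape(-1,3),PT.reshape(-1,3)]); P=P[(P[:,2]>.1)&(P[:,0]>.25)]
H=np.zeros((14,16))
for x,y,z in P:
    i,j=int((x-.25)/.05),int((y+.4)/.05)
    if 0<=i<14 and 0<=j<16: H[i,j]=max(H[i,j],z)
print("cols y from -.40 step .05");
for i in range(14): print(round(.25+.05*i,2),(H[i]*100).round().astype(int))
m=(PS[...,2]>.195)&(PS[...,2]<.215)&(np.hypot(PS[...,0]-.453,PS[...,1]+.046)<.04)
q=PS[m]; t=q[q[:,2]>.205]; print("knob",len(q),cv2.minEnclosingCircle(q[:,:2].astype(np.float32)),t.mean(0),t[:,2].max())
for n,F,Q in(("S",S,PS),("T",T,PT)):
    m=(Q[...,2]>.15)&(Q[...,2]<.17)&(np.hypot(Q[...,0]-.453,Q[...,1]+.046)<.08)&(np.hypot(Q[...,0]-.453,Q[...,1]+.046)>.045)
    k,l,s,c=cv2.connectedComponentsWithStats(m.astype(np.uint8))
    for i in range(1,k):
        p=Q[l==i].mean(0); print(n,s[i,4],p.round(3),np.degrees(np.arctan2(p[1]+.046,p[0]-.453)).round(1),np.hypot(p[0]-.453,p[1]+.046).round(3))
E
python3 m2.py
```

```text
cols y from -.40 step .05
0.25 [  0   0   0   0 171   0   0   0   0   0   0   0   0   0   0   0]
0.3 [0 0 0 0 0 0 0 0 0 0 0 0 0 0 0 0]
0.35 [ 0  0  0  0  0  0 16 16  0  0  0  0  0  0  0  0]
0.4 [ 0  0  0  0  0 17 28 28  0  0  0  0  0  0  0  0]
0.45 [ 0  0  0  0  0 28 28 22  0  0  0  0  0  0  0  0]
0.5 [ 0  0  0  0 28 28 28  0  0  0  0  0  0  0  0  0]
0.55 [ 0  0  0 28 28 28 27  0  0 22 22  0  0  0  0  0]
0.6 [ 0  0  0 28 28 26 27 24 27 27 28 27 27 27 27  0]
0.65 [ 0  0 29 29  0 26 27 24 27 27 27 27 27 27 27  0]
0.7 [ 0  0 29 29  0 26 27 24 27 27 27 27 27 27 27  0]
0.75 [ 0  0  0  0  0 26 27 24 27 27 27 27 27 27 27  0]
0.8 [ 0  0  0  0  0 26 27 24 27 27 27 27 27 27 27  0]
0.85 [ 0  0  0  0  0 26 27 24 27 27 27 27 27 27 27  0]
0.9 [15 14 13  0  0  0 25 24 27 27 27 27 27 27 27  0]
knob 546 ((0.4511696994304657, -0.045222386717796326), 0.024725085124373436) [ 0.44999433 -0.04415294  0.21027186] 0.21464986633542316
S 76 [ 0.448 -0.104  0.16 ] -94.7 0.058
S 83 [ 0.395 -0.072  0.16 ] -156.2 0.063
S 89 [ 0.404 -0.009  0.16 ] 143.1 0.061
T 34 [ 0.45  -0.106  0.158] -93.2 0.06
T 36 [ 0.406 -0.012  0.158] 144.0 0.058
T 34 [ 0.396 -0.074  0.159] -153.8 0.063
```

```bash
cat >> h.py <<'E'
def down(a): return [0,np.cos(a/2),np.sin(a/2),0]
POST=np.array([.690,-.259])
def pusher(deg,r,off):
    t=np.radians(deg); u=np.array([np.cos(t),np.sin(t)]); n=np.array([-u[1],u[0]])
    return POST+r*u-off*n
def bar():
    out=[]
    for n in("top","scene"):
        P=points(get_image(n)); m=(abs(P[...,2]-.275)<.007)&(P[...,0]>.25)&(P[...,0]<.72)&(P[...,1]<.02)&(P[...,1]>-.5)
        k,l,s,c=cv2.connectedComponentsWithStats(m.astype(np.uint8)); q=P[l==1+s[1:,4].argmax()]
        out.append(cv2.minAreaRect(q[:,:2].astype(np.float32)))
    return out
E
python3 - <<'E'
from h import *
close()
a=np.radians(143-90)+np.pi/2   # tool y along the bar
move_l([.14,.48,.40],.3)
t=state()["time"]; p=pusher(143,.275,.075)
for s in(.5,):
    j=state()["joint_pos"].copy(); j[0]=.5; movej(j)
move_to([*p,.40],down(a)); print(state()["time"]-t,state()["joint_pos"].round(2))
move_l([*p,.262],.12); print(state()["time"],state()["ft_force"].round(2))
for d in(143,156,169,182,195):
    move_l([*pusher(d,.275,.029),.262],.10); s=state(); print(s["time"],s["ee_pos"].round(3),s["ft_force"].round(2))
move_l([*pusher(195,.275,.075),.262],.10)
move_l([*pusher(195,.275,.075),.40],.2)
hold(.3); print(bar(),state()["time"])
E
```

```text
2.5332999999999997 [-0.13 -0.03  1.04  0.    2.13 -1.06]
6.0833 [0.19 0.06 0.34]
6.6917 [ 0.488 -0.071  0.262] [ 0.82  0.5  -0.69]
7.4667 [ 0.451 -0.121  0.262] [0.45 0.04 0.91]
8.2417 [ 0.426 -0.178  0.262] [ 0.29  0.06 -0.61]
9.0167 [ 0.414 -0.24   0.262] [ 0.36 -0.23 -0.49]
9.7917 [ 0.417 -0.302  0.262] [ 0.62  0.44 -0.12]
[((0.6004565954208374, -0.2824261784553528), (0.18036606907844543, 0.029077714309096336), 16.41078758239746), ((0.5637613534927368, -0.2924187183380127), (0.27854570746421814, 0.034552354365587234), 16.192977905273438)] 11.6417
```

The bar now sits at about 196°, well clear. I'll remeasure the knob and glue stick with the arm out of the way.

Run:
```python
from h import *
gripper_open()
j=state()["joint_pos"].copy(); t=state()["time"]; j[0]=.9; movej(j); print("dt",state()["time"]-t)
C=np.array([.453,-.045])
for n in("top","scene"):
    im=get_image(n); P=points(im); cv2.imwrite(f"pics/{n}1.png",im["frame"])
    if n=="top": cv2.imwrite("pics/crop3.png",cv2.resize(im["frame"][245:330,222:312],None,fx=6,fy=6,interpolation=cv2.INTER_CUBIC))
    r=np.hypot(P[...,0]-C[0],P[...,1]-C[1])
    q=P[(abs(P[...,2]-.207)<.012)&(r<.04)]; print(n,"knob",len(q),cv2.minEnclosingCircle(q[:,:2].astype(np.float32)),np.median(q[:,2]))
    q=P[(abs(P[...,2]-.027)<.006)&(r<.12)]; print("dish",cv2.minEnclosingCircle(q[:,:2].astype(np.float32)))
    hsv=cv2.cvtColor(im["frame"],cv2.COLOR_BGR2HSV)
    m=(hsv[...,0]>95)&(hsv[...,0]<130)&(hsv[...,1]>110)&(r<.1)&(P[...,2]<.13)
    k,l,s,c=cv2.connectedComponentsWithStats(m.astype(np.uint8))
    for i in range(1,k):
        if s[i,4]>4:
            p=P[l==i].mean(0); print("blue",s[i,4],c[i].round(),p.round(3),np.degrees(np.arctan2(*(p[1::-1]-C[::-1]))).round(1))
```

```text
dt 2.375
top knob 290 ((0.4526088833808899, -0.04679717496037483), 0.02445913851261139) 0.20691134896062235
dish ((0.45270389318466187, -0.046540766954422), 0.09694945067167282)
blue 59 [276. 266.] [ 0.5   -0.08   0.105] -36.6
scene knob 555 ((0.45206204056739807, -0.04602492228150368), 0.02448573149740696) 0.20971168545634722
dish ((0.4521699547767639, -0.04671270400285721), 0.09785487502813339)
```

View pics/crop3.png

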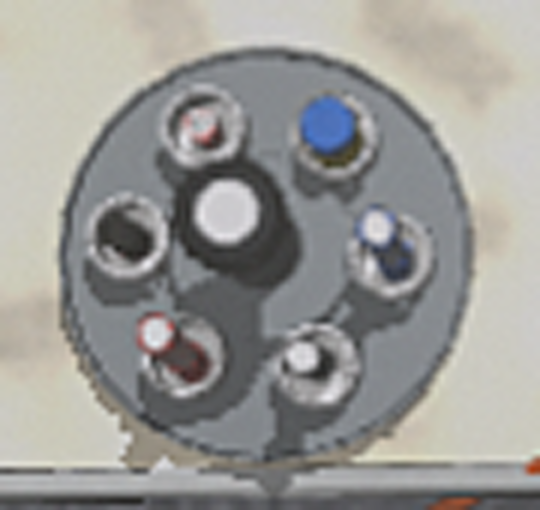

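The picture shows the knob at crop (227,212) and the glue stick's blue cap at (328,125), i.e. world (0.500, -0.080). That is -35° about the axis (0.4525, -0.0465), so I turn it -145°.

Run:
```python
from h import *
C=[.4525,-.0465]; a=2.76
move_to([*C,.40],down(a)); print(state()["joint_pos"].round(3))
move_l([*C,.26],.15); move_l([*C,.185],.06)
s=state(); print(s["time"],s["ft_force"].round(2))
close(); s=state(); print(s["finger_gap"],s["finger_force"],s["ft_force"].round(2),s["ee_pos"].round(4))
j=s["joint_pos"].copy(); j[5]+=.2; t=s["time"]; movej(j); s=state(); print("dt",s["time"]-t,s["ft_force"].round(2),s["finger_force"],s["ee_rot"].round(3))
j=s["joint_pos"].copy(); t=s["time"]; j[5]+=.4; movej(j); s=state(); print("dt",s["time"]-t,s["ft_force"].round(2),s["moment"].round(2))
```

```text
[-0.176 -0.188  1.192  0.     2.138 -1.366]
19.7167 [-0.35  0.26  0.39]
0.045612401595841116 30.000147482205648 [-0.51 -0.96  0.94] [ 0.4524 -0.0467  0.185 ]
dt 0.30829999999999913 [-0.89 -1.01  0.4 ] 30.000546723604202 [-0.     0.285  0.959 -0.   ]
dt 0.466700000000003 [-2.79 -2.54  0.49] [-0.4   0.28  0.05]
```

```bash
cat > look.py <<'E'
from h import *
C=np.array([.4525,-.0465])
for n in("top","scene"):
    im=get_image(n); P=points(im); r=np.hypot(P[...,0]-C[0],P[...,1]-C[1])
    hsv=cv2.cvtColor(im["frame"],cv2.COLOR_BGR2HSV)
    cv2.imwrite(f"pics/{n}2.png",im["frame"])
    m=(hsv[...,0]>95)&(hsv[...,0]<130)&(hsv[...,1]>110)&(r<.1)&(P[...,2]<.125)&(P[...,2]>.07)
    p=P[m]
    if len(p): p=p.mean(0); print(n,m.sum(),p.round(3),(p[:2]-C).round(4))
a=get_image("scene")["frame"]; cv2.imwrite("pics/crop4.png",cv2.resize(a[230:400,220:390],None,fx=3.5,fy=3.5,interpolation=cv2.INTER_CUBIC))
s=state(); print(s["time"],s["ft_force"].round(2),s["finger_force"],s["joint_pos"].round(3),s["dq"].round(3),bar())
E
python3 - <<'E'
from h import *
j=state()["joint_pos"].copy()
for i in range(7):
    j[5]+=1.927/7; movej(j); hold(.1)
hold(.3)
E
python3 look.py
```

```text
top 3 [ 0.391 -0.061  0.104] [-0.0613 -0.0144]
scene 195 [ 0.392 -0.044  0.102] [-0.0607  0.0025]
24.9417 [-8.11 -0.77  1.43] 30.00043357576942 [-1.770e-01 -3.090e-01  1.683e+00 -1.000e-03  1.771e+00  1.148e+00] [ 0.002  0.002 -0.     0.002 -0.    -0.002] [((0.5236965417861938, -0.3029444217681885), (0.351473331451416, 0.0310632586479187), 15.91563892364502), ((0.4919750392436981, -0.3127540349960327), (0.28765568137168884, 0.03364815562963486), 16.1055965423584)]
```

View pics/crop4.png

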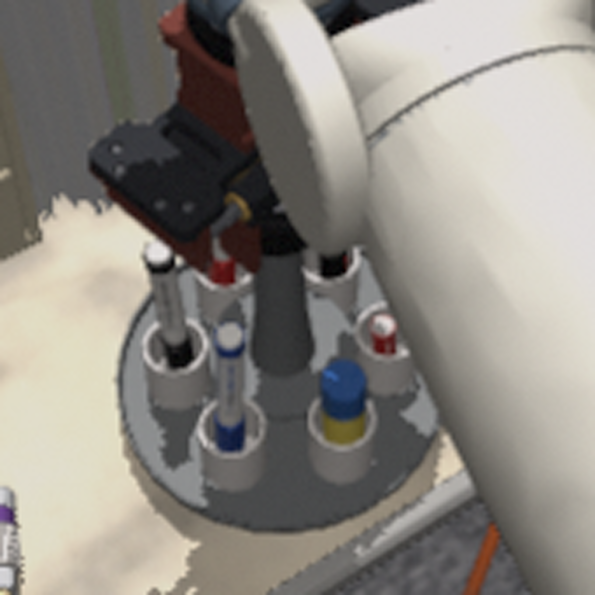

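The picture shows the glue stick (blue cap at crop (344,380)) upright in front of the axis, offset 2.5 mm sideways. The battery and stamp are still in their cups, and the knob is gripped with 30 N.

```bash
python3 -c "
from bench import *
hold(.3); print(job_done())"
```

```text
the job is handed in; nothing more can be done
None
```

I swung the lamp arm clear to the right and let go of it, turned the caddy until the glue stick faced the front edge (about 2.5 mm off to the side), and handed the job in at about 25 s, still gripping the knob at 30 N with nothing spilled; no verdict came back.

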